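# Turn the reversed pack in the display rack face out

## Robot

A 6-joint arm with a two-finger parallel gripper is mounted at the origin on a cart in front of the work surface, level with it; the furniture and walls round the work are solid. World frame = base frame: x ahead of the robot, y to its left, z up, the work surface at z = 0. Lengths are in m, angles in degrees, forces in N, time in s.
With the tool pointing down it reaches from about 0.4 to 0.825 m from the base axis. Payload 7 kg.
Tool frame: the origin (TCP) lies midway between the tips of the shut fingers; the grasp point (between the pads) lies r.grip_depth behind it (r.grip_depth is the distance from the TCP to the grasp point, in m); z points along the fingers, y is the line along which they close (so a half turn about z gives the same grasp; the last joint's range is limited). The gripper opens to 88 mm and grips with 3 to 60 N. Pads are 19 mm wide; open, the fingers measure 130 mm over their backs; the gripper's body (78 mm by 193 mm) begins 47 mm behind the grasp point.
Start: joints at [-49.383, 20.546, 0.682, 0, -70.136, -16.507], TCP at [0.276, -0.616, 0.227] pointing down, gripper open.
Joint ranges: [-176.03, 176.03], [-82.01, 121.73], [-58.28, 71.71], [-173.87, 95.51], [-174.79, -0.11], [-173.66, 173.66]. Speed limits (degrees/s): [136.94, 136.94, 172.46, 180, 180, 180].

## Interface

Orientations are given as [roll, pitch, yaw] about the fixed x, y, z axes, in that order (R = Rz(yaw) Ry(pitch) Rx(roll)).
In Python, from plant import r gives the robot as it stands.
- The arm moves only by the tool drive_effector, called after "Request:" as name(argument=value, ...) on one line, values as JSON. Schema: {"type":"object","properties":{"rows":{"type":"array","items":{"type":"object","properties":{"xyz":{"type":"array","items":{"type":"number"},"minItems":3,"maxItems":3},"turn_vec":{"type":"array","items":{"type":"number"},"minItems":3,"maxItems":3}},"additionalProperties":false},"minItems":1,"maxItems":12},"aperture":{"type":"number"},"force":{"type":"number"},"only":{"type":"string"},"quiet":{"type":"boolean"},"lines":{"type":"string"}},"required":["rows"],"additionalProperties":false}. rows is a list of rows, 1 to 12 of them, each an object with the fields xyz (a list: dx, dy, dz in normalised numbers (1 is 0.75 m)), turn_vec (a list: a rotation vector rx, ry, rz in shares of 2 pi rad (1.0 is 2 pi rad)); a field left out counts as zero; each row is the pose to reach, as a shift and turn from the pose commanded when the call began, along the tool's axes at that moment; what a row does not reach only later rows make up. A row lasts 1/12 s, in which the tool goes at most 0.0417 m and 7.16 degrees, less where a joint would pass 70% of its speed; a pose out of reach is approached as far as the arm can. aperture is the finger opening in m, set as the call begins (left out keeps the last). The fingers move at their own pace and stop on an object; force is the grip in N (left out, the last holds). Time passes only in rows, so rows that do not move let the fingers close. The tool returns the time, the measured TCP pose, the force, the opening and the grip force at its end. only (a regular expression) keeps the lines of the reply that match it, lines (a string "A,B") keeps lines A to B, and quiet returns only ok. A shift or turn number past 1, either way, is cut back to 1. Input that does not fit is refused with a message, and nothing moves.
- r.get_state(): the state, without advancing time (a new reading comes with each control period).
- r.capture(name): name is "side" or "top" or "wrist"; returns a dict with "frame" (384x512x3 uint8, red, green, blue), "z_map" (384x512 float32, m along the optical axis (not along the pixel's ray), 0 where there is no reading), "fx", "fy", "cx", "cy" (pixels), "cam_to_world" (4x4, takes a point from camera to world coordinates). Camera axes: x right, y down, z forward; pixel columns grow to the right and rows downward; lengths in m; the calibration is good to about 2 mm. A picture is of the moment at which its call begins.
- r.close_job(): hands the job in; it is judged then, once.
The state is a dict: "time_s": time; "joints": joint angles; "qd": joint speeds; "joint_torque": joint torques, N m; "tcp_pos": TCP position; "eef_rot": TCP orientation; "contact_force": force on the tool from outside, world axes, zero at the start; "moment": the same for the moment, N m; "gripper_width": finger opening in m; "gripper_force": force on a finger pad.
Only numpy, scipy, OpenCV 4.12 (cv2) and the standard library are available. Lean on these libraries where they do the work, as an engineer would, in place of code of your own. Each camera call takes 0.05 s, during which the arm holds its last target. There are 200 camera calls.

## Task

Two packs of sweets stand side by side in the little wooden display rack, but one of them was put in back to front. Take that pack out, turn it over so that the face with the round orange sticker faces out of the rack like its neighbour's, and stand it back in its own place, square on the ledge and leaning on the backrest in a neat row with the other. Leave the other pack and the blue box beside the rack where they are.

Things in the scene. Friction and masses are not known exactly. Their poses are not given: they have to be found in the camera images.
- reversed_pack: The pack that starts back to front (left or right place). Six gold and silver sweets in clear film: a firm block 94 x 124 x 30 mm, 0.2 kg, plus film seals of 27 mm at each short end, 8 mm at the sides (for looks, no resistance). Origin at its centre; x across the 94 mm, y along the 124 mm (upward at the start), z out of the front. Grip over the 30 mm, near the top.
- reversed_pack_front (a point): Middle of that pack's front face, 15 mm from its centre along its z. The front bears a round orange sticker with a yellow middle, 46 mm across; the back bears a white rectangular label with black bars, 62 x 56 mm. The front faces the backrest at the start.
- good_pack: The other pack, the same kind and size, already with its front facing out; same axes (y up along the backrest, z out of the front). Leave it alone.
- rack: Display rack of pale wood on a dark base plate 150 x 253 x 8 mm, fixed to the worktop. Origin on the worktop under its middle; x to its rear, y along the row to the left as seen from the front, z up. Its front faces -x, roughly to the robot.
- rest: Rack's leaning part. Origin mid-row in the corner of ledge and backrest, 36 mm above the worktop. y along the row; z up along the backrest, leaning 27.5 degrees (0.48 rad) back from vertical; x into the backrest (-x is out to the front). Ledge: x = -44 to 0 mm at z = 0, with a slot for the seal at x = -21 to -9. Front lip 14 mm high. Backrest 5 mm thick, up to z = 78 mm.
- place_left (a point): Left place: on the ledge at the middle of where the pack's lower end stands, 15 mm in front of the backrest and 62 mm to the left of the rack's middle. A place is 119 mm wide between low dividers 22 mm high and 5 mm thick.
- place_right (a point): Right place, the same, 62 mm to the right. A seated pack has its centre 62 mm up along the backrest from this point.
- blue_box: Blue and white card box lying on its side, 150 x 52 x 46 mm, left of the rack. Bystander; origin at the underside's middle.

How it is judged (in metres and radians):
At the end, for the whole second after the job is handed in: The reversed pack stands at rest in its place with its front facing out, within 16 mm of the place's middle, on the ledge (within 8 mm), against the backrest (within 12 mm) and within 8 degrees of the backrest's plane and direction; the other pack has moved less than 15 mm and still faces out (angle between reversed_pack's own z axis and vertical between 0.9 and 1.3 rad and angle between the y axis of reversed_pack and the z axis of rest, either way round below 0.14 rad and angle between the z axis of reversed_pack and the x axis of rest, either way round below 0.14 rad and x of reversed_pack_front in the frame of rest between -0.042 and -0.022 m and z of reversed_pack_front in the frame of rest between 0.054 and 0.07 m and (y of reversed_pack_front in the frame of rest between -0.078 and -0.046 m or y of reversed_pack_front in the frame of rest between 0.046 and 0.078 m) and linear speed of reversed_pack below 0.02 m/s and distance of good_pack from where it was at the start of the episode below 0.015 m and angle between good_pack's own z axis and vertical below 1.3 rad); the robot touches nothing.
It fails at once if the other pack is pushed more than 25 mm (distance of good_pack from where it was at the start of the episode above 0.025 m).
It fails at once if the blue box is pushed more than 30 mm (distance of blue_box from where it was at the start of the episode above 0.03 m).
It also fails if it takes over 40 s, if anything falls off the work surface, if the arm or the gripper's body presses on something with over 40 N, if the wrist force passes 120 N, or if a joint passes its speed limit or range.

## Working session

There is one attempt and no reset: what is moved stays moved. The work goes in short steps, Python scripts to look and compute and a tool call to move; the robot and the scene stay as the last step left them, time stands still between calls to the robot, and variables do not carry over. Pictures are saved under pics/ and viewed, at most 10 in all, crops included, and the job is handed in when it is done.

```bash
ls; mkdir -p pics
```

Create h.py:
```python
import numpy as np,cv2
from plant import r
from scipy.spatial.transform import Rotation as R
def cap(n):
    c=r.capture(n); c['T']=np.array(c['cam_to_world']); return c
def save(c,f,box=None,s=1):
    im=c['frame'][...,::-1]
    if box: im=im[box[1]:box[3],box[0]:box[2]]
    cv2.imwrite('pics/'+f,cv2.resize(im,None,fx=s,fy=s))
def pts(c):
    z=c['z_map']; v,u=np.mgrid[:z.shape[0],:z.shape[1]]
    p=np.stack([(u-c['cx'])/c['fx']*z,(v-c['cy'])/c['fy']*z,z],-1)
    return p@c['T'][:3,:3].T+c['T'][:3,3]
```

Run:
```python
from h import *
a=cap('side');b=cap('top')
im=np.vstack([a['frame'],b['frame']])[...,::-1]
cv2.imwrite('pics/a.png',cv2.resize(im,(400,600)))
save(a,'side.png',None,1.5);save(b,'top.png',None,1.5)
for c in(a,b):print(c['T'].round(3).tolist(),c['fx'],c['cx'],c['cy'],(c['z_map']>0).mean())
s=r.get_state();print(s,r.grip_depth)
```

```text
pics
plant.py
[[-1.0, -0.013, -0.01, 0.502], [-0.001, 0.669, -0.743, 1.013], [0.016, -0.743, -0.669, 0.664], [0.0, 0.0, 0.0, 1.0]] 400.2570542775712 256.28994988557713 186.8912189294055 0.9961598714192709
[[0.017, -0.998, 0.053, 0.45], [-1.0, -0.016, 0.003, 0.379], [-0.003, -0.054, -0.999, 0.924], [0.0, 0.0, 0.0, 1.0]] 439.9372276757217 252.564279536867 194.64538454078397 0.9959309895833334
{'time_s': 0.1, 'joints': array([-4.93839747e+01,  2.05893805e+01,  6.38590372e-01, -1.74100439e-02,
       -7.01361658e+01, -1.65063514e+01]), 'qd': array([ 0.07406974, -0.03574533,  0.10999728,  0.04678539,  0.03717469,
        0.0676659 ]), 'joint_torque': array([-7.78753019e-05, -5.84162915e+01,  2.93749648e+01,  7.01540440e+00,
        1.02045995e-02, -5.83468932e-05]), 'tcp_pos': array([ 0.2755126 , -0.61572793,  0.22569099]), 'eef_rot': array([ 1.79911977e+02, -9.01555361e-03, -1.55896247e+02]), 'contact_force': array([ 0.69724524, -0.00245298,  0.51620992]), 'moment': array([ 0.04136176,  0.02113697, -0.02313293]), 'gripper_force': 0.0, 'gripper_width': 0.08748311404134221} 0.0188
```

View pics/side.png

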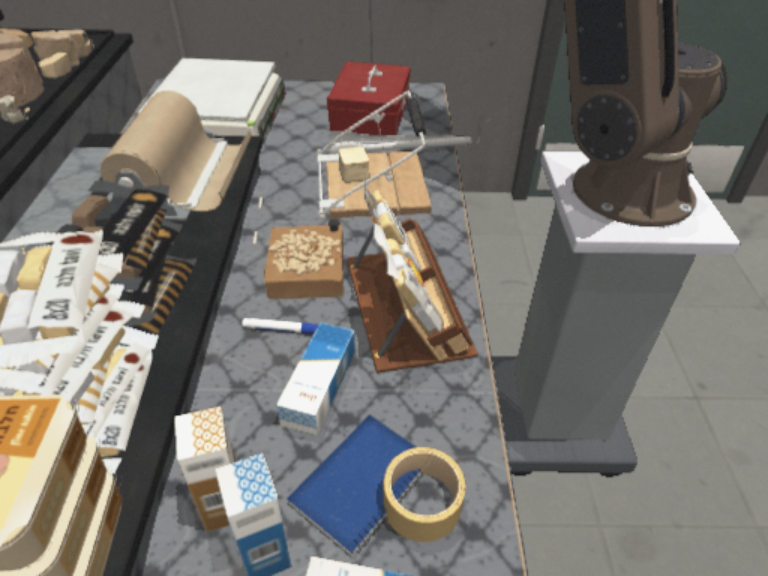

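View pics/top.png

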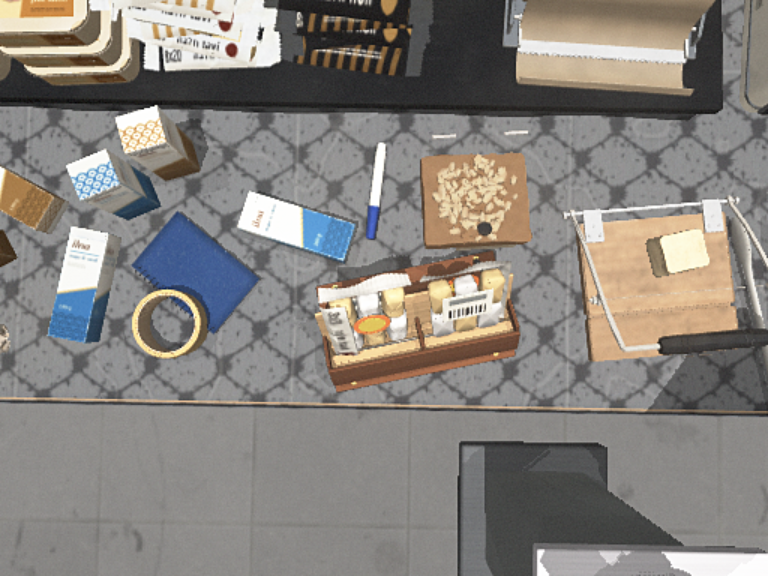

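The top view shows the orange sticker on the left pack at (370,325) and the white label on the right pack at (468,303), so the right pack is the reversed one. Next I measure the rack.

Run:
```python
from h import *
c=cap('top');P=pts(c);np.savez('top.npz',P=P,f=c['frame'])
save(c,'topc.png',(200,160,360,270),5)
for u,v in[(222,258),(346,235),(222,250),(345,225),(280,230),(313,203),(247,217),(277,200),(300,230)]:
    print(u,v,P[v,u].round(4),c['frame'][v,u])
```

```text
222 258 [ 0.3658  0.4439 -0.0023] [150 154 157]
346 235 [ 0.4181  0.1851 -0.0013] [152 152 153]
222 250 [0.3871 0.4398 0.061 ] [101  72  57]
345 225 [0.4397 0.1996 0.0581] [108  69  47]
280 230 [0.4279 0.3271 0.0602] [92 74 57]
313 203 [0.4796 0.271  0.119 ] [250 246 234]
247 217 [0.452  0.3912 0.1178] [226 197  96]
277 200 [0.485  0.3356 0.0954] [211 173 128]
300 230 [0.4288 0.2893 0.0725] [131  85  62]
```

View pics/topc.png

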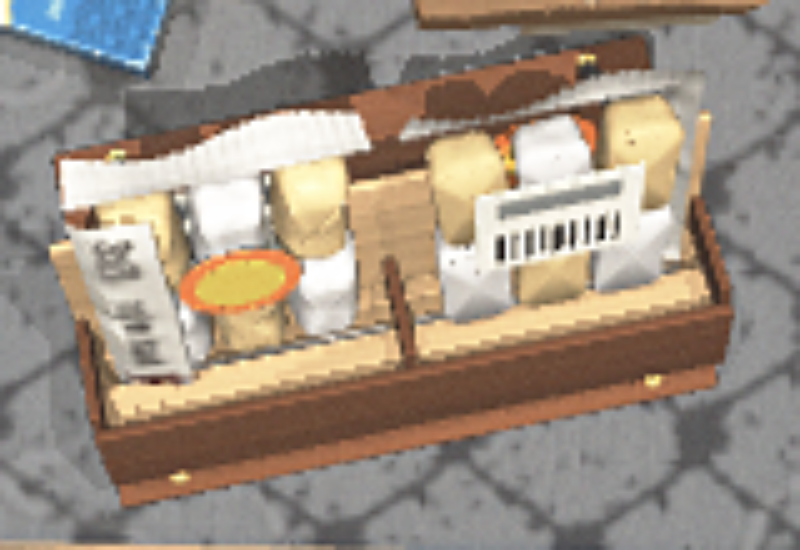

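The crop shows all four base-plate corners, at (122,505), (718,385), (650,35) and (60,160). Bare backrest is visible near (385,220) and the label at (560,215). I'll cast rays to the base corners and fit planes to the backrest and the pack faces.

Add to h.py:
```python
def ray(c,u,v,z):
    d=c['T'][:3,:3]@np.array([(u-c['cx'])/c['fx'],(v-c['cy'])/c['fy'],1]);o=c['T'][:3,3]
    return o+d*(z-o[2])/d[2]
def plane(p,tol=.004,it=6):
    for _ in range(it):
        m=p.mean(0);n=np.linalg.svd(p-m,full_matrices=0)[2][2];d=(p-m)@n
        p=p[abs(d)<max(tol,1*d.std())]
    return m,n*np.sign(n[2]),len(p),d.std()
```

Run:
```python
from h import *
c=cap('top');P=pts(c)
q=np.array([ray(c,200+a/5,160+b/5,.008) for a,b in[(122,505),(718,385),(650,35),(60,160)]])[:,:2]
print(q.round(4),q.mean(0),[np.linalg.norm(q[i]-q[i-1]).round(4) for i in range(4)])
e=(q[0]-q[1])+(q[3]-q[2]); yaw=np.degrees(np.arctan2(-e[0],e[1]));print('yaw',yaw)
yw=np.radians(yaw);Rz=np.array([[np.cos(yw),-np.sin(yw)],[np.sin(yw),np.cos(yw)]]);o=q.mean(0)
L=P.copy();L[...,:2]=(P[...,:2]-o)@Rz  # rack frame
def crop(x0,y0,x1,y1):
    return L[160+y0//5:160+y1//5,200+x0//5:200+x1//5].reshape(-1,3)
for n,b in dict(back=(360,190,420,255),face=(450,150,630,290),good=(200,200,330,320),ledgeR=(440,325,680,345),lipTop=(120,430,700,440)).items():
    m,nn,k,s=plane(crop(*b)); print(n,m.round(4),nn.round(3),k,round(s,4),'tilt',np.degrees(np.arccos(nn[2])).round(1),'x@z.036',(m[0]-(.036-m[2])*nn[2]/nn[0]).round(4))
# rev pack lateral extent
g=L.reshape(-1,3);col=c['frame'].reshape(-1,3)
for lo in(-.06,-.04,-.02,0,.02,.04,.06,.08):
    k=(abs(g[:,0]-lo)<.003)&(abs(g[:,1])<.13)&(g[:,2]>.03)
    if k.any():print(lo,'maxz',g[k,2].max().round(3), 'y>',np.percentile(g[k&(g[:,2]>.06),1],[0,100]).round(3) if (k&(g[:,2]>.06)).any() else '')
```

```text
[[0.3607 0.4381]
 [0.4142 0.192 ]
 [0.5596 0.2212]
 [0.5032 0.4668]] [0.45942088 0.32954467] [np.float64(0.1453), np.float64(0.2518), np.float64(0.1482), np.float64(0.2519)]
yaw 12.603103290122561
back [0.019 0.    0.079] [-0.888  0.006  0.459] 156 0.0007 tilt 62.7 x@z.036 -0.0032
face [ 0.0077 -0.0518  0.118 ] [-0.888  0.023  0.46 ] 686 0.0011 tilt 62.6 x@z.036 -0.0348
good [0.0128 0.0499 0.1214] [-0.866 -0.157  0.474] 361 0.0021 tilt 61.7 x@z.036 -0.0339
ledgeR [-0.0369 -0.0565  0.0641] [-0.979  0.202  0.018] 192 0.0022 tilt 89.0 x@z.036 -0.0374
lipTop [-0.0664  0.0047  0.0241] [-0.977  0.196  0.078] 232 0.001 tilt 85.5 x@z.036 -0.0655
-0.06 maxz 0.044 y> 
-0.04 maxz 0.075 y> [-0.124  0.127]
-0.02 maxz 0.073 y> [-0.124  0.127]
0 maxz 0.924 y> [-0.124  0.126]
0.02 maxz 0.149 y> [-0.123  0.128]
0.04 maxz 0.157 y> [-0.114  0.115]
0.06 maxz 0.176 y> [0.016 0.112]
0.08 maxz 0.054 y>
```

The planes fit cleanly: the backrest leans 27.3°, the pack's face is parallel to it about 28 mm in front, and the yaw is 12.6°. Next I work out the hover above the pack along the backrest direction.

Add to h.py:
```python
yw=np.radians(12.6);tl=np.radians(27.5)
yr=np.array([-np.sin(yw),np.cos(yw),0]);f=np.array([np.cos(yw),np.sin(yw),0])
zr=f*np.sin(tl)+np.array([0,0,np.cos(tl)]);xr=np.cross(yr,zr)
Rr=np.c_[xr,yr,zr];O=np.array([.4594,.3295,0])-.003*f+np.array([0,0,.036])
RA=np.c_[-yr,-xr,-zr];RB=np.c_[yr,xr,-zr]
GD=r.grip_depth
def delta(p,Rt,dw=None):
    s=r.get_state();Rc=R.from_euler('xyz',s['eef_rot'],degrees=True).as_matrix()
    print('t',s['time_s'],'q',s['joints'].round(1),'F',s['contact_force'].round(1),'w',s['gripper_width'])
    print('tcp in rest',((s['tcp_pos']-O)@Rr).round(4),'rel rot',R.from_matrix(Rt.T@Rc).as_rotvec(True).round(2))
    print('delta',(Rc.T@(p-s['tcp_pos'])).round(4),R.from_matrix(Rc.T@Rt).as_rotvec(True).round(2))
def rest(x,y,z): return O+Rr@np.array([x,y,z])
```

```bash
python3 -c "
from h import *
delta(rest(-.015,-.06,.25),RA)"
```

```text
t 0.2 q [-49.4  20.6   0.7  -0.  -70.1 -16.5] F [ 0.3  0.2 -0.4] w 0.0876449235142778
tcp in rest [-0.4271 -0.8825 -0.0082] rel rot [ 22.97 -18.84  76.87]
delta [-0.6391  0.7093 -0.0381] [-22.97  18.84 -76.87]
```

The rows are not in the units I measure in: shifts go in shares of 0.75 m and turns go in shares of 2 pi rad. I convert before sending: 0.71 m / 0.75 = 0.9467, -0.64 m / 0.75 = -0.8533, -77 degrees / 360 = -0.2139.

Request:
drive_effector(rows=[{"xyz":[0,0,-0.0533]},{"xyz":[-0.04,0.04,-0.1067],"turn_vec":[-0.0056,0.0028,-0.0167]},{"xyz":[-0.8533,0.9467,-0.2],"turn_vec":[-0.0639,0.0528,-0.2139]},{"xyz":[-0.8533,0.9467,-0.2],"turn_vec":[-0.0639,0.0528,-0.2139]},{"xyz":[-0.8533,0.9467,-0.2],"turn_vec":[-0.0639,0.0528,-0.2139]},{"xyz":[-0.8533,0.9467,-0.2],"turn_vec":[-0.0639,0.0528,-0.2139]},{"xyz":[-0.8533,0.9467,-0.2],"turn_vec":[-0.0639,0.0528,-0.2139]},{"xyz":[-0.8533,0.9467,-0.2],"turn_vec":[-0.0639,0.0528,-0.2139]},{"xyz":[-0.8533,0.9467,-0.2],"turn_vec":[-0.0639,0.0528,-0.2139]},{"xyz":[-0.8533,0.9467,-0.2],"turn_vec":[-0.0639,0.0528,-0.2139]},{"xyz":[-0.8533,0.9467,-0.2],"turn_vec":[-0.0639,0.0528,-0.2139]},{"xyz":[-0.8533,0.9467,-0.2],"turn_vec":[-0.0639,0.0528,-0.2139]}], aperture=0.087)

```text
time_s: 1.2
tcp_pos: [0.4137, -0.1907, 0.332]
eef_rot: [153.7, -1.0, -81.2]
contact_force: [2.2, -1.1, -0.2]
gripper_width: 0.087
gripper_force: 0.0
```

```bash
python3 -c "
from h import *
delta(rest(-.015,-.06,.25),RA)"
```

```text
t 1.2 q [   3.2   11.5   -4.6    3.4 -100.     5.1] F [ 2.2 -1.1 -0.2] w 0.08696595405923213
tcp in rest [-0.2742 -0.4977  0.1909] rel rot [ 1.12 -0.81  3.85]
delta [-0.455  -0.2303 -0.048 ] [-1.12  0.81 -3.85]
```

Converted, -0.45 m / 0.75 = -0.6, -0.23 m / 0.75 = -0.3067, -4 degrees / 360 = -0.0111.

Request:
drive_effector(rows=[{"xyz":[-0.6,-0.3067,-0.0667],"turn_vec":[-0.0028,0.0028,-0.0111]},{"xyz":[-0.6,-0.3067,-0.0667],"turn_vec":[-0.0028,0.0028,-0.0111]},{"xyz":[-0.6,-0.3067,-0.0667],"turn_vec":[-0.0028,0.0028,-0.0111]},{"xyz":[-0.6,-0.3067,-0.0667],"turn_vec":[-0.0028,0.0028,-0.0111]},{"xyz":[-0.6,-0.3067,-0.0667],"turn_vec":[-0.0028,0.0028,-0.0111]},{"xyz":[-0.6,-0.3067,-0.0667],"turn_vec":[-0.0028,0.0028,-0.0111]},{"xyz":[-0.6,-0.3067,-0.0667],"turn_vec":[-0.0028,0.0028,-0.0111]},{"xyz":[-0.6,-0.3067,-0.0667],"turn_vec":[-0.0028,0.0028,-0.0111]},{"xyz":[-0.6,-0.3067,-0.0667],"turn_vec":[-0.0028,0.0028,-0.0111]},{"xyz":[-0.6,-0.3067,-0.0667],"turn_vec":[-0.0028,0.0028,-0.0111]},{"xyz":[-0.6,-0.3067,-0.0667],"turn_vec":[-0.0028,0.0028,-0.0111]},{"xyz":[-0.6,-0.3067,-0.0667],"turn_vec":[-0.0028,0.0028,-0.0111]}])

```text
time_s: 2.2
tcp_pos: [0.5711, 0.2796, 0.2669]
eef_rot: [152.7, -0.2, -77.5]
contact_force: [2.3, 0.1, -0.2]
gripper_width: 0.0868
gripper_force: 0.0
```

```bash
python3 -c "
from h import *
delta(rest(-.015,-.06,.25),RA)
c=cap('wrist');save(c,'w1.png',None,1.2)"
```

```text
t 2.2 q [  36.8   33.2   25.4  -11.2 -107.2  -25.2] F [ 2.3  0.1 -0.2] w 0.08684798135061846
tcp in rest [-0.0169 -0.073   0.2515] rel rot [0.19 0.11 0.16]
delta [-0.013  -0.0019  0.0015] [-0.19 -0.11 -0.16]
```

View pics/w1.png

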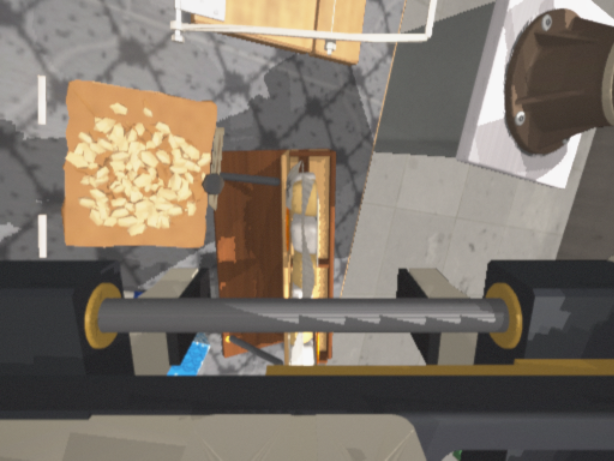

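The wrist view looks straight down the backrest. The reversed pack's top edge shows at about (303, 170–250), with the rack's right end at the top. I'll measure the pack's extents in the rest frame from this view.

Run:
```python
from h import *
def rep(c,n):
    L=(pts(c)-O)@Rr;g=L.reshape(-1,3)
    for lo,hi in[(.09,.122),(.118,.14)]:
        k=(g[:,2]>lo)&(g[:,2]<hi)&(g[:,0]>-.06)&(g[:,0]<.04)&(abs(g[:,1])<.14)
        for a,b,m in(('R',-.14,0),('L',0,.14)):
            kk=k&(g[:,1]>a)&(g[:,1]<m if b=='x' else (g[:,1]<m))
            if kk.sum()>5:print(n,b,a,lo,kk.sum(),'x',np.percentile(g[kk,0],[2,10,50,90,98]).round(4),'y',np.percentile(g[kk,1],[1,5,50,95,99]).round(4))
    k=(abs(g[:,1])<.14)&(g[:,0]>.0)&(g[:,0]<.01)
    print(n,'rest top z',np.percentile(g[(abs(g[:,1]-.0)<.01)&(abs(g[:,0]-.003)<.004),2],[5,50,95]).round(4))
    return L
L=rep(cap('wrist'),'w')
# label centre in top view (white + dark bars), via two views where visible
for n in('top','side'):
    c=cap(n);g=rep(c,n)
    hsv=cv2.cvtColor(c['frame'],cv2.COLOR_RGB2HSV)
    f=(abs(g[...,0]+.03)<.008)&(g[...,2]>.01)&(g[...,2]<.125)
    for nm,a,b in(('rev',-.125,-.005),('good',.005,.125)):
        k=f&(g[...,1]>a)&(g[...,1]<b)
        if k.sum()>20:print(n,nm,k.sum(),'y',np.percentile(g[k][:,1],[1,5,95,99]).round(4),'z',np.percentile(g[k][:,2],[1,99]).round(4),'x',np.median(g[k][:,0]).round(4))
```

```text
Traceback (most recent call last):
numpy._core._exceptions._UFuncNoLoopError: ufunc 'greater' did not contain a loop with signature matching types (<class 'numpy.dtypes.Float64DType'>, <class 'numpy.dtypes.StrDType'>) -> None
```

Create meas.py:
```python
from h import *
import sys
for n in sys.argv[1:]:
    c=cap(n);L=(pts(c)-O)@Rr;g=L.reshape(-1,3)
    for nm,a,b in(('rev',-.14,-.002),('good',.002,.14)):
        for lo,hi in[(.085,.122),(.118,.155)]:
            k=(g[:,2]>lo)&(g[:,2]<hi)&(g[:,0]>-.06)&(g[:,0]<.03)&(g[:,1]>a)&(g[:,1]<b)
            if k.sum()>5:print(n,nm,lo,k.sum(),'x',np.percentile(g[k,0],[2,10,50,90,98]).round(4),'y',np.percentile(g[k,1],[1,5,50,95,99]).round(4),'z99',np.percentile(g[k,2],99).round(4))
        k=(abs(g[:,0]+.03)<.006)&(g[:,2]>.02)&(g[:,2]<.13)&(g[:,1]>a)&(g[:,1]<b)
        if k.sum()>20:
            m,nn,kk,s=plane(g[k],.003);print(n,nm,'face',k.sum(),'y',np.percentile(g[k,1],[1,5,95,99]).round(4),'z',np.percentile(g[k,2],[1,99]).round(4),'x',m.round(4),'n',nn.round(3))
```

```bash
python3 meas.py wrist top side
```

```text
wrist rev 0.085 1446 x [-0.0291 -0.0267 -0.0137 -0.0063 -0.0021] y [-0.1114 -0.1031 -0.0675 -0.0258 -0.0175] z99 0.1218
wrist rev 0.118 1377 x [-0.027  -0.0254 -0.019  -0.0117 -0.0052] y [-0.1109 -0.1069 -0.0622 -0.0199 -0.0154] z99 0.1507
wrist rev face 417 y [-0.1238 -0.1214 -0.0295 -0.0175] z [0.0205 0.124 ] x [-0.0267 -0.0679  0.1092] n [-0.998 -0.021  0.056]
wrist good 0.085 333 x [-0.0307 -0.0297 -0.0202 -0.0033 -0.0023] y [0.03   0.0326 0.0523 0.0664 0.0734] z99 0.1218
wrist good 0.118 321 x [-0.0201 -0.0168 -0.0118 -0.0064 -0.005 ] y [0.0154 0.0202 0.0334 0.0492 0.0591] z99 0.1503
wrist good face 155 y [0.0029 0.0335 0.1082 0.1242] z [0.0207 0.1131] x [-0.03    0.0758  0.0676] n [-1.     0.025  0.01 ]
top good 0.118 12 x [-0.0258 -0.0242 -0.014  -0.0116 -0.0111] y [0.1045 0.1046 0.111  0.113  0.1133] z99 0.1441
side rev 0.085 328 x [-0.032  -0.0309 -0.0237 -0.0094 -0.004 ] y [-0.1088 -0.1006 -0.0482 -0.0127 -0.0114] z99 0.1215
side rev 0.118 154 x [-0.0294 -0.0283 -0.0225 -0.0169 -0.0096] y [-0.1107 -0.1002 -0.0457 -0.0133 -0.0071] z99 0.1491
side rev face 318 y [-0.1153 -0.0907 -0.0128 -0.0118] z [0.0211 0.124 ] x [-0.0296 -0.0425  0.0815] n [-0.999  0.037  0.02 ]
side good 0.085 438 x [-0.0328 -0.0312 -0.0223 -0.0097 -0.0067] y [0.0207 0.0286 0.094  0.1141 0.1163] z99 0.1215
side good 0.118 279 x [-0.0285 -0.0241 -0.0162 -0.01   -0.0069] y [0.0119 0.0175 0.0702 0.1123 0.1154] z99 0.1495
side good face 384 y [0.0226 0.0304 0.1146 0.1283] z [0.0204 0.1248] x [-0.0287  0.0904  0.0821] n [-0.999 -0.026  0.031]
```

The reversed pack spans y ≈ −0.113 to −0.012, so its centre is at −0.062. Its x centre is −0.015 and its top is at 0.124, so it is seated in the right place. Descending.

```bash
python3 -c "
from h import *
delta(rest(-.015,-.062,.09),RA)"
```

```text
t 2.45 q [  36.7   33.1   25.2  -11.2 -107.2  -25.1] F [-0.8 -0.8  0.1] w 0.08713938208379428
tcp in rest [-0.0175 -0.0749  0.2509] rel rot [0.13 0.16 0.16]
delta [-0.0133 -0.002   0.1608] [-0.13 -0.16 -0.16]
```

Converted, 0.16 m / 0.75 = 0.2133, 0.15 m / 0.75 = 0.2.

Request:
drive_effector(rows=[{"xyz":[-0.0173,-0.0027,0.04]},{"xyz":[-0.0173,-0.0027,0.08]},{"xyz":[-0.0173,-0.0027,0.12]},{"xyz":[-0.0173,-0.0027,0.1467]},{"xyz":[-0.0173,-0.0027,0.1667]},{"xyz":[-0.0173,-0.0027,0.1867]},{"xyz":[-0.0173,-0.0027,0.2]},{"xyz":[-0.0173,-0.0027,0.2133]},{"xyz":[-0.0173,-0.0027,0.2133]},{"xyz":[-0.0173,-0.0027,0.2133]}], aperture=0.07)

```text
time_s: 3.28
tcp_pos: [0.4984, 0.274, 0.1247]
eef_rot: [152.7, -0.2, -77.5]
contact_force: [0.0, -0.5, 0.2]
gripper_width: 0.0704
gripper_force: 0.0
```

```bash
python3 -c "
from h import *
delta(rest(-.015,-.062,.09),RA)"
```

```text
t 3.2833 q [ 39.8  32.    4.7 -12.  -87.4 -24.2] F [ 0.  -0.5  0.2] w 0.07041381668290136
tcp in rest [-0.0152 -0.0627  0.092 ] rel rot [0.22 0.1  0.19]
delta [-0.0007 -0.0002  0.002 ] [-0.22 -0.1  -0.19]
```

Positioned. Closing the grip.

Request:
drive_effector(rows=[{},{},{},{},{},{},{},{}], aperture=0.0, force=25)

```text
time_s: 3.95
tcp_pos: [0.4977, 0.2742, 0.1245]
eef_rot: [152.6, -0.2, -77.5]
contact_force: [-2.8, -0.1, 2.7]
gripper_width: 0.0296
gripper_force: 25.0
```

Gripped at 29.6 mm. Lifting out along the backrest.

Converted, -0.16 m / 0.75 = -0.2133, -0.145 m / 0.75 = -0.1933.

Request:
drive_effector(rows=[{"xyz":[0,0,-0.0133]},{"xyz":[0,0,-0.0333]},{"xyz":[0,0,-0.06]},{"xyz":[0,0,-0.0867]},{"xyz":[0,0,-0.1133]},{"xyz":[0,0,-0.14]},{"xyz":[0,0,-0.1667]},{"xyz":[0,0,-0.1933]},{"xyz":[0,0,-0.2133]},{"xyz":[0,0,-0.2133]},{"xyz":[0,0,-0.2133]}])

```text
time_s: 4.87
tcp_pos: [0.5703, 0.2909, 0.2665]
eef_rot: [152.8, -0.1, -77.5]
contact_force: [-0.8, 0.2, -2.5]
gripper_width: 0.0296
gripper_force: 25.0
```

```bash
python3 -c "
from h import *
delta(rest(-.015,-.062,.25),RB)
c=cap('side');save(c,'s2.png',(200,100,360,260),3.5)"
```

```text
t 4.8667 q [  37.4   33.5   26.1  -11.6 -107.3  -26. ] F [-0.8  0.2 -2.5] w 0.02955382385998931
tcp in rest [-0.0152 -0.0619  0.252 ] rel rot [ 8.0000e-02 -4.5000e-01 -1.7983e+02]
delta [ 0.0001 -0.0002  0.002 ] [-8.0000e-02  4.5000e-01  1.7983e+02]
```

View pics/s2.png

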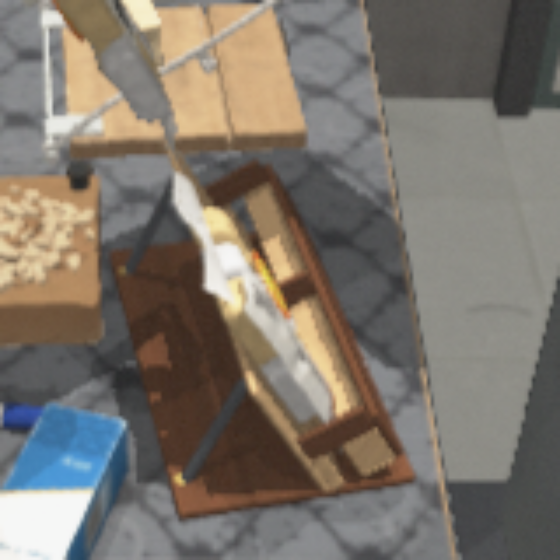

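The view shows the pack lifted clear (upper left, about (130,80)), with the good pack and blue box undisturbed. Joint 6 is at −26° and has room only on the positive side, so I turn negatively about tool z.

Converted, -80 degrees / 360 = -0.2222.

Request:
drive_effector(rows=[{"turn_vec":[0,0,-0.0111]},{"turn_vec":[0,0,-0.0278]},{"turn_vec":[0,0,-0.0472]},{"turn_vec":[0,0,-0.0667]},{"turn_vec":[0,0,-0.0861]},{"turn_vec":[0,0,-0.1056]},{"turn_vec":[0,0,-0.125]},{"turn_vec":[0,0,-0.1444]},{"turn_vec":[0,0,-0.1639]},{"turn_vec":[0,0,-0.1833]},{"turn_vec":[0,0,-0.2028]},{"turn_vec":[0,0,-0.2222]}])

```text
time_s: 5.92
tcp_pos: [0.569, 0.2905, 0.2651]
eef_rot: [174.8, 27.0, 1.6]
contact_force: [0.0, 1.2, -2.5]
gripper_width: 0.0292
gripper_force: 25.0
```

Request:
drive_effector(rows=[{"turn_vec":[0,0,-0.0194]},{"turn_vec":[0,0,-0.0389]},{"turn_vec":[0,0,-0.0583]},{"turn_vec":[0,0,-0.0778]},{"turn_vec":[0,0,-0.0972]},{"turn_vec":[0,0,-0.1167]},{"turn_vec":[0,0,-0.1361]},{"turn_vec":[0,0,-0.1556]},{"turn_vec":[0,0,-0.175]},{"turn_vec":[0,0,-0.1944]},{"turn_vec":[0,0,-0.2139]},{"turn_vec":[0,0,-0.2222]}])

```text
time_s: 6.92
tcp_pos: [0.569, 0.2905, 0.2651]
eef_rot: [-154.0, 9.1, 85.0]
contact_force: [-0.5, -0.6, -1.8]
gripper_width: 0.0297
gripper_force: 25.0
```

```bash
python3 -c "
from h import *
delta(rest(-.015,-.062,.25),RB)"
```

```text
t 6.9167 q [  37.5   33.5   25.9  -11.6 -107.3  134.4] F [-0.5 -0.6 -1.8] w 0.029668636445177733
tcp in rest [-0.0158 -0.0619  0.25  ] rel rot [-0.1  -0.12 19.77]
delta [0.0002 0.0008 0.    ] [  0.1    0.12 -19.77]
```

Converted, 0.001 m / 0.75 = 0.0013, -19.8 degrees / 360 = -0.055.

Request:
drive_effector(rows=[{"xyz":[0,0.0013,0],"turn_vec":[0,0,-0.0194]},{"xyz":[0,0.0013,0],"turn_vec":[0,0,-0.0389]},{"xyz":[0,0.0013,0],"turn_vec":[0,0,-0.0528]},{"xyz":[0,0.0013,0],"turn_vec":[0,0,-0.055]},{"xyz":[0,0.0013,0],"turn_vec":[0,0,-0.055]},{"xyz":[0,0.0013,0],"turn_vec":[0,0,-0.055]}])

```text
time_s: 7.42
tcp_pos: [0.5703, 0.2905, 0.2654]
eef_rot: [-152.7, 0.3, 102.2]
contact_force: [0.3, -0.3, -2.2]
gripper_width: 0.0294
gripper_force: 25.0
```

Run:
```python
from h import *
delta(rest(-.015,-.062,.25),RB)
# held pack in rest frame, from cameras
for n in('wrist','top','side'):
    c=cap(n);L=(pts(c)-O)@Rr;g=L.reshape(-1,3)
    k=(g[:,2]>.17)&(g[:,2]<.235)&(abs(g[:,0]+.015)<.05)&(abs(g[:,1]+.062)<.08)
    if k.sum()>20:print(n,k.sum(),'x',np.percentile(g[k,0],[2,10,50,90,98]).round(4),'y',np.percentile(g[k,1],[1,5,50,95,99]).round(4),'z',np.percentile(g[k,2],[1,99]).round(4))
    k&=abs(g[:,0]+.03)<.008
    if k.sum()>30:m,nn,kk,s=plane(g[k],.003);print('  face',kk,m.round(4),nn.round(3))
    if n=='top':save(c,'t2.png',(170,110,400,290),3)
```

```text
t 7.4167 q [  37.4   33.6   26.1  -11.5 -107.3  153.7] F [ 0.3 -0.3 -2.2] w 0.029391769044095767
tcp in rest [-0.0148 -0.0623  0.2509] rel rot [-0.15 -0.12  0.53]
delta [ 0.0003 -0.0002  0.0009] [ 0.15  0.12 -0.53]
wrist 505 x [-0.0283 -0.0282 -0.0159 -0.0052 -0.003 ] y [-0.0764 -0.0701 -0.023  -0.0129 -0.0114] z [0.1742 0.2346]
  face 99 [-0.0264 -0.0457  0.2205] [ 0.997 -0.063  0.049]
side 404 x [-0.0314 -0.0303 -0.0211 -0.0075 -0.005 ] y [-0.0926 -0.0573 -0.0221 -0.0118 -0.0105] z [0.1716 0.2347]
  face 124 [-0.0278 -0.0239  0.2072] [ 0.994 -0.105  0.032]
```

View pics/t2.png

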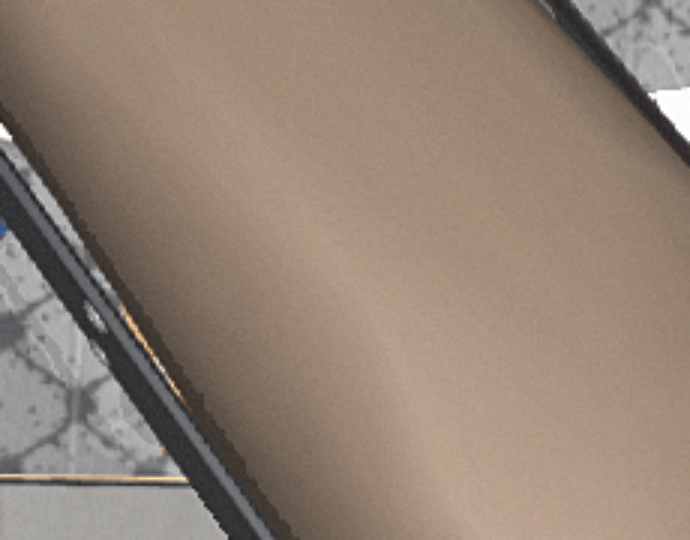

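The arm hides the rack from the top camera in this picture. The side-camera depth still shows the held pack's left edge at y ≈ −0.011, so it hasn't slipped. Inserting, about 3 mm in front of the backrest.

Converted, 0.153 m / 0.75 = 0.204, -0.003 m / 0.75 = -0.004, -0.5 degrees / 360 = -0.0014.

Request:
drive_effector(rows=[{"xyz":[0,-0.004,0.0267],"turn_vec":[0,0,-0.0014]},{"xyz":[0,-0.004,0.06],"turn_vec":[0,0,-0.0014]},{"xyz":[0,-0.004,0.0933],"turn_vec":[0,0,-0.0014]},{"xyz":[0,-0.004,0.12],"turn_vec":[0,0,-0.0014]},{"xyz":[0,-0.004,0.14],"turn_vec":[0,0,-0.0014]},{"xyz":[0,-0.004,0.16],"turn_vec":[0,0,-0.0014]},{"xyz":[0,-0.004,0.1733],"turn_vec":[0,0,-0.0014]},{"xyz":[0,-0.004,0.1867],"turn_vec":[0,0,-0.0014]},{"xyz":[0,-0.004,0.1973],"turn_vec":[0,0,-0.0014]},{"xyz":[0,-0.004,0.204],"turn_vec":[0,0,-0.0014]},{"xyz":[0,-0.004,0.204],"turn_vec":[0,0,-0.0014]},{"xyz":[0,-0.004,0.204],"turn_vec":[0,0,-0.0014]}])

```text
time_s: 8.57
tcp_pos: [0.4999, 0.2745, 0.1316]
eef_rot: [-152.7, 0.0, 102.8]
contact_force: [-0.3, 0.4, -1.1]
gripper_width: 0.0294
gripper_force: 25.0
```

Run:
```python
from h import *
delta(rest(-.015,-.062,.0915),RB)
c=cap('side');g=((pts(c)-O)@Rr).reshape(-1,3)
k0=(abs(g[:,0]+.015)<.022)&(abs(g[:,1]+.062)<.058)
for z in np.arange(.03,.14,.02):
    k=k0&(abs(g[:,2]-z)<.008)
    if k.sum()>8:print(z.round(3),k.sum(),np.percentile(g[k,1],[95,99]).round(4),np.percentile(g[k,0],[3,95]).round(4))
```

```text
t 8.5667 q [ 39.8  31.8   5.3 -12.  -88.2 156. ] F [-0.3  0.4 -1.1] w 0.02944215418801477
tcp in rest [-0.0171 -0.0625  0.0989] rel rot [-0.23 -0.11 -0.13]
delta [0.0005 0.002  0.0074] [0.23 0.11 0.13]
0.03 29 [-0.0129 -0.0123] [-0.0333 -0.0207]
0.05 34 [-0.012  -0.0117] [-0.0335 -0.0209]
0.07 43 [-0.0118 -0.0112] [-0.0342 -0.0233]
0.09 80 [-0.0121 -0.0107] [-0.0342 -0.0127]
0.11 125 [-0.0128 -0.0114] [-0.0357  0.0039]
0.13 189 [-0.0144 -0.0124] [-0.0347  0.0034]
```

The pack's edge is straight with no tilt. Last 7 mm down, then back against the rest.

Converted, 0.0075 m / 0.75 = 0.01, 0.007 m / 0.75 = 0.0093.

Request:
drive_effector(rows=[{"xyz":[0,0,0.004]},{"xyz":[0,0,0.0067]},{"xyz":[0,0,0.0093]},{"xyz":[0,0.0013,0.01]},{"xyz":[0,0.0027,0.01]},{"xyz":[0,0.0027,0.01]},{"xyz":[0,0.0027,0.01]}])

```text
time_s: 9.2
tcp_pos: [0.4974, 0.2737, 0.1247]
eef_rot: [-152.6, 0.0, 102.8]
contact_force: [-2.2, -0.5, 6.3]
gripper_width: 0.0293
gripper_force: 25.0
```

```bash
python3 -c "
from h import *
delta(rest(-.015,-.062,.0915),RB)"
```

```text
t 9.2 q [ 39.9  32.    4.6 -12.1 -87.5 156.1] F [-2.2 -0.5  6.3] w 0.029345908714917112
tcp in rest [-0.0162 -0.0628  0.0915] rel rot [-0.11 -0.12 -0.14]
delta [0.0008 0.0012 0.    ] [0.11 0.12 0.14]
```

The wrist reads 6 N upward, so the pack is on the ledge. Releasing, then withdrawing upwards.

Request:
drive_effector(rows=[{},{},{},{},{},{}], aperture=0.07)

```text
time_s: 9.7
tcp_pos: [0.498, 0.274, 0.1237]
eef_rot: [-152.7, 0.0, 102.8]
contact_force: [-0.3, 1.1, 0.1]
gripper_width: 0.0637
gripper_force: 0.0
```

Request:
drive_effector(rows=[{"xyz":[0,0,-0.0267]},{"xyz":[0,0,-0.0667]},{"xyz":[0,0,-0.1067]},{"xyz":[0,0,-0.1467]},{"xyz":[0,0,-0.1867]},{"xyz":[0,0,-0.2133]},{"xyz":[0,0,-0.2133]}])

```text
time_s: 10.28
tcp_pos: [0.5722, 0.2907, 0.2697]
eef_rot: [-153.1, -0.0, 102.7]
contact_force: [-1.0, -0.8, 0.7]
gripper_width: 0.0697
gripper_force: 0.0
```

```bash
python3 meas.py side wrist
```

```text
side rev 0.085 305 x [-0.0331 -0.0315 -0.0231 -0.0134 -0.0079] y [-0.1064 -0.0991 -0.0338 -0.0134 -0.0118] z99 0.1215
side rev 0.118 227 x [-0.0293 -0.0249 -0.0164 -0.0103 -0.0078] y [-0.117  -0.1108 -0.0522 -0.015  -0.0129] z99 0.15
side rev face 298 y [-0.1165 -0.0972 -0.0132 -0.0119] z [0.0206 0.126 ] x [-0.0289 -0.0337  0.0821] n [-0.999 -0.012  0.043]
side good 0.085 435 x [-0.0327 -0.0313 -0.0224 -0.01   -0.0069] y [0.0218 0.0289 0.0937 0.1141 0.1155] z99 0.1211
side good 0.118 283 x [-0.0284 -0.024  -0.0162 -0.01   -0.007 ] y [0.0119 0.0173 0.0711 0.1125 0.1149] z99 0.1491
side good face 382 y [0.0053 0.0307 0.1151 0.1285] z [0.0207 0.1248] x [-0.0288  0.0934  0.0819] n [-0.999 -0.018  0.038]
wrist rev 0.085 1443 x [-0.0302 -0.0263 -0.0177 -0.0048 -0.0024] y [-0.1082 -0.1008 -0.0574 -0.0225 -0.0143] z99 0.1218
wrist rev 0.118 1403 x [-0.0262 -0.0197 -0.0128 -0.0062 -0.0045] y [-0.1159 -0.1092 -0.064  -0.0184 -0.0143] z99 0.1503
wrist rev face 338 y [-0.1228 -0.1199 -0.0168 -0.0146] z [0.0208 0.1257] x [-0.0278 -0.0439  0.1024] n [-0.999  0.046  0.03 ]
wrist good 0.085 1633 x [-0.0299 -0.0249 -0.0177 -0.0045 -0.0024] y [0.0172 0.0224 0.0715 0.0958 0.0979] z99 0.1217
wrist good 0.118 1589 x [-0.0252 -0.0186 -0.0125 -0.0059 -0.0043] y [0.0108 0.018  0.0525 0.0946 0.0972] z99 0.1504
wrist good face 424 y [0.0026 0.005  0.1029 0.1262] z [0.0207 0.1258] x [-0.0279  0.074   0.0904] n [-0.999 -0.014  0.053]
```

The numbers show the pack seated at y ≈ −0.064 and flush with its neighbour. I'll move the arm to the right to get a clear picture.

Converted, -0.4 m / 0.75 = -0.5333, -0.38 m / 0.75 = -0.5067.

Request:
drive_effector(rows=[{"xyz":[-0.04,0,-0.0267]},{"xyz":[-0.0933,0,-0.0267]},{"xyz":[-0.1467,0,-0.0267]},{"xyz":[-0.2,0,-0.0267]},{"xyz":[-0.2533,0,-0.0267]},{"xyz":[-0.3067,0,-0.0267]},{"xyz":[-0.36,0,-0.0267]},{"xyz":[-0.4133,0,-0.0267]},{"xyz":[-0.4667,0,-0.0267]},{"xyz":[-0.5067,0,-0.0267]},{"xyz":[-0.5333,0,-0.0267]},{"xyz":[-0.5333,0,-0.0267]}])

```text
time_s: 11.38
tcp_pos: [0.6487, -0.0269, 0.2841]
eef_rot: [-152.8, 2.7, 99.0]
contact_force: [-0.2, 0.3, 0.4]
gripper_width: 0.0698
gripper_force: 0.0
```

```bash
python3 meas.py top; python3 -c "
from h import *
c=cap('top');save(c,'t3.png',(130,110,360,280),3)
L=(pts(c)-O)@Rr;h=cv2.cvtColor(c['frame'],cv2.COLOR_RGB2HSV)
for a,b in((-.13,0),(0,.13)):
    k=(h[...,0]>5)&(h[...,0]<14)&(h[...,1]>200)&(h[...,2]>200)&(L[...,1]>a)&(L[...,1]<b)&(abs(L[...,0]+.03)<.015)
    p=L[k];print(len(p),(p.min(0)+p.max(0))/2)
"
```

```text
top rev 0.085 927 x [-0.0309 -0.03   -0.0226 -0.0111 -0.0063] y [-0.1099 -0.1046 -0.062  -0.0183 -0.0137] z99 0.1216
top rev 0.118 787 x [-0.0264 -0.02   -0.0137 -0.0093 -0.0074] y [-0.1188 -0.1122 -0.0672 -0.0191 -0.0149] z99 0.1509
top rev face 930 y [-0.1202 -0.1018 -0.0185 -0.016 ] z [0.0211 0.1239] x [-0.028  -0.0516  0.073 ] n [-0.999 -0.051  0.002]
top good 0.085 897 x [-0.0304 -0.0295 -0.0228 -0.0108 -0.0034] y [0.0174 0.0221 0.0653 0.1077 0.1139] z99 0.1217
top good 0.118 788 x [-0.0252 -0.0199 -0.0134 -0.0091 -0.0069] y [0.009  0.0158 0.0592 0.1087 0.1131] z99 0.1509
top good face 855 y [0.0218 0.0275 0.1093 0.124 ] z [0.0209 0.1231] x [-0.0282  0.0773  0.0728] n [1.    0.025 0.009]
1 [-0.0299628  -0.08771777  0.07567992]
1 [-0.03004117  0.03961803  0.07599282]
```

View pics/t3.png

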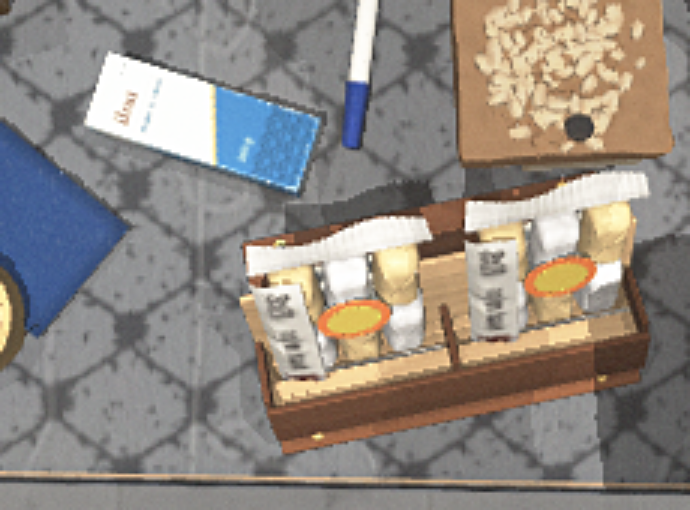

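The picture shows both orange stickers facing out, at (355,320) and (562,278). The packs stand square in a row at y ≈ ±0.063, and the blue box has not moved. Handing in.

```bash
python3 -c "
from plant import r
print(r.get_state()['qd'].round(1));print(r.close_job())"
```

```text
[ 0.7 -0.3  0.2 -0.2 -0.2 -0.1]
the job is handed in; nothing more can be done
None
```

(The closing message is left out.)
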